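Flip open the charging base and press its button

ROBOT

A 7-joint arm with a two-finger parallel gripper is mounted at the origin on the work surface. World frame = base frame: x ahead of the robot, y to its left, z up, the work surface at z = 0. Lengths are in m, angles in degrees, forces in N, time in s.
With the tool pointing down it reaches from about 0.35 to 0.775 m from the base axis. Payload 3.1 kg.
Tool frame: the origin (TCP) lies between the finger pads; the fingertips stand bot.nose_length ahead of it and the grasp point (between the pads) lies 3 mm ahead of it (bot.nose_length is the distance from the TCP to the fingertips, in m); z points along the fingers, x is the direction in which the jaws open and shut, and the axes are right-handed (so a half turn about z gives the same grasp; the last joint's range is limited). The gripper opens to 85 mm and grips with 20 to 120 N. Pads are 22 mm wide; open, the fingers measure 114 mm over their backs; the gripper's body (76 mm by 85 mm) begins 54 mm behind the grasp point. The pads swing forward as they close: fully open they stand 13 mm farther back than shut.
Start: joints at [60.751, 17.813, 0.802, 86.603, -0.252, 75.585, -1.558], TCP at [0.249, -0.491, 0.253] pointing down, gripper open.
Joint ranges: [-154.91, 154.91], [-16.99, 109.72], [-72.82, 74.43], [7.12, 147.25], [-82.49, 262.49], [11.32, 116.49], [-174.64, 174.64]. Speed limits (degrees/s): [159.86, 159.86, 180, 180, 180, 180, 180].

INTERFACE

Orientations are given as a 3x3 rotation matrix whose columns are the frame's x, y, z axes.
In Python, from bench import bot gives the robot as it stands.
- The arm moves only by the tool arm_command, never from a script. Its argument "series" is a list of rows, each a list of 3 entries, a list of its own where there are three numbers: the shift along the world's x, y, z in mm, then the turn about the world's z in degrees, then the finger opening in mm, from 0 to 85.4. In form: [[[tx, ty, tz], turn, jaw], ...]. A call has 1 to 8 rows; each row shifts and turns the commanded pose from where the row before left it; what a row does not reach is not made up. A row lasts 1/8 s, in which the tool goes at most 62.5 mm and 10.7 degrees, less where a joint would pass 70% of its speed; a pose out of reach is approached as far as the arm can. A call with a gripper value outside its range is refused whole. The fingers move at their own pace and stop on an object; "squeeze" is the grip in N (left out, the last holds). Time passes only in rows, so rows that do not move let the fingers close. It gives the time, the measured TCP pose, the force and the opening at its end, in the units of the state.
- bot.state(): the state, without advancing time (a new reading comes with each control period).
- bot.camera(name): name is "scene" or "top" or "wrist"; returns a dict with "color" (384x512x3 uint8, red, green, blue), "fovy" (degrees; the focal length in pixels is half the picture's height over the tangent of half this angle, whatever the lens; pixels are square), "cx", "cy" (the principal point, pixels), "R" (3x3) and "t" (3): a world point X has camera coordinates R X + t; the wrist camera has in their place "T_tool_cam" (4x4, takes a point from camera to tool coordinates, whose origin is the TCP and whose axes are the tool frame's). Camera axes: x right, y down, z forward; pixel columns grow to the right and rows downward; lengths in m; the calibration is good to about 2 mm. A picture is of the moment at which its call begins: read the wrist's pose just before it. There is no depth.
- bot.job_done(): hands the job in, once; it reports no verdict.
The state is a dict: "t": time; "joint_pos": joint angles; "qd": joint speeds; "joint_torque": joint torques, N m; "position": TCP position; "ee_rot": TCP orientation; "wrist_force": force on the tool from outside, world axes, zero at the start; "torque": the same for the moment, N m; "gripper_width": opening from 0.0 (shut) to 1.0 (fully open).
Only numpy, scipy, OpenCV 4.12 (cv2) and the standard library are available. Lean on these libraries where they do the work, as an engineer would, in place of code of your own. Each camera call takes 0.05 s, during which the arm holds its last target.

TASK

Wake up the charging base: with a fingertip under the front edge of its hinged cover, push the cover up and over until it leans back and stays open by its own weight, and let go of it. Then press the round button that was under the cover all the way down and release it, leaving the cover standing open. Do not lift, tip or shove the base, and leave everything else where it is.

Things in the scene. Friction and masses are not known exactly. Their poses are not given: they have to be found in the camera images.
- base: Loose black plastic charging base, 1.2 to 1.6 kg, 120 mm (x) by 130 mm (y) by 60 mm high; origin at the centre of its underside, x to its rear (hinge side), z up; its front (-x) faces roughly to the robot's right (-y), so the cover opens towards the left. Two flat grey pads 3 mm high on its top with the button between them, all under the hinged cover.
- cover (a joint): Cover angle, rad: 0 shut, 1.75 fully open at its stop; below about 1.3 it falls shut, beyond it falls open and stays leaning back (no spring or friction). Grey upside-down tray, 148 mm long, 136 wide, 36 high, 0.1 to 0.2 kg, hinged at the base's rear top edge; juts 28 mm beyond the base's front, flat underside there 60 mm above the table, free space below. Front edge swings up and back.
- cover_lip (a point): Middle of the lower front edge of the cover, 148 mm from the hinge axis; it moves with the cover.
- cover_hinge (a point): Middle of the hinge axis, at the rear top edge of the base, 60 mm above the table. The axis is level, along the base's y. The cover's underside lies in the plane through this axis and cover_lip.
- wake_top (a point): Middle of the top face of the round grey push button (26 mm across) under the cover, 15 mm forward of the middle of the base; it is pressed straight down.
- wake (a joint): How far the button is pressed, m: 0 up, 0.006 fully down; a spring needs about 5 N for the full stroke and returns it.
- handset_low: White handset lying flat, 150 x 42 x 18 mm, bystander; origin at the centre of its underside, x along its length.
- handset_top: The same kind of white handset, lying crosswise on the first.
- jar: Closed glass jar with a twist cap, 72 mm across, 105 mm high, bystander near the base; origin at the centre of its underside.
- mug: White mug, 80 mm across, 90 mm high, bystander near the base; origin at the centre of its underside.
- cartridge_1: Grey cartridge 55 x 80 x 22 mm, the lowest of a pile of three near the base, away from the robot, bystander; origin at the centre of its underside.
- cartridge_2: Same, the middle one of the pile.
- cartridge_3: Same, the top one of the pile.
- carton: Small cardboard carton 75 x 95 x 45 mm, bystander; origin at the centre of its underside.
Things that resemble listed ones, but are neither listed nor needed, are in the scene too. Leave any red look-alike of the base alone.

How it is judged:
By the outcome, as a careful person would: the job done as asked, in the order asked, and still so for the second after the job is handed in, with the robot touching nothing.
It also fails if it takes over 48 s, if anything falls off the work surface, if the arm or the gripper's body presses on something with over 40 N, if the wrist force passes 120 N, or if a joint passes its speed limit or range.

## Working session

There is one attempt and no reset: what is moved stays moved. The work goes in short steps, Python scripts to look and compute and a tool call to move; the robot and the scene stay as the last step left them, time stands still between calls to the robot, and variables do not carry over. Pictures are saved under pics/ and viewed, and the job is handed in when it is done.

Besides the shell and the picture viewer there is one more tool, called as name(argument=value, ...), one argument or row to a line, values as JSON. arm_command: Moves the arm, as the interface text tells. Its arguments: {"type":"object","properties":{"series":{"type":"array","items":{"type":"array"}},"squeeze":{"type":"number"}},"required":["series"]}

```bash
ls; mkdir -p pics; python3 - <<'E'
from bench import bot
import cv2,json
s=bot.state();print(s, bot.nose_length)
for n in("scene","top","wrist"):
    c=bot.camera(n);cv2.imwrite(f"pics/{n}0.png",c["color"][:,:,::-1]);print(n,{k:v for k,v in c.items() if k!="color"})
E
```

```text
pics
{'t': 0.0, 'joint_pos': array([60.7498203 , 17.86120953,  0.80063727, 86.69311936, -0.25062806,
       75.58383987, -1.55949358]), 'qd': array([ 0.03845427, -0.06428741, -0.05300844, -0.01889264,  0.03771385,
        0.05927296, -0.06986896]), 'joint_torque': array([-3.26929257e-04, -3.79915738e+01,  1.45953507e-01, -2.30590653e+01,
        1.21142625e-02,  1.35492094e-02, -1.32208970e-05]), 'position': array([ 0.24820863, -0.49004116,  0.25220539]), 'ee_rot': array([[ 4.51898643e-01, -8.92068510e-01, -1.17879495e-03],
       [-8.92066119e-01, -4.51900165e-01,  2.06892337e-03],
       [-2.37831902e-03,  1.16619374e-04, -9.99997165e-01]]), 'wrist_force': array([ 0.24851984,  1.04244006, -0.68440521]), 'torque': array([-0.0523984 , -0.02439541, -0.02901815]), 'gripper_width': 0.9944489965918578} 0.022
scene {'fovy': 44.02036972385919, 'cx': 258.52385619729347, 'cy': 191.11969372927464, 'R': array([[-0.54956572,  0.8353077 , -0.01544575],
       [ 0.59381526,  0.37754464, -0.71052339],
       [-0.58767419, -0.39965122, -0.70350405]]), 't': array([ 0.24869734, -0.27498786,  1.65805354])}
top {'fovy': 52.74806944062869, 'cx': 258.18804846545265, 'cy': 189.94792014011787, 'R': array([[ 0.01586845, -0.9998343 , -0.00891973],
       [-0.98703035, -0.01423873, -0.15990106],
       [ 0.15974756,  0.01134143, -0.98709275]]), 't': array([0.03292316, 0.51877179, 1.34571846])}
wrist {'fovy': 66.1753962624685, 'cx': 255.10417539862928, 'cy': 195.00044062529383, 'T_tool_cam': array([[ 9.99999982e-01,  1.50577913e-04,  1.18540635e-04,
        -6.52234487e-04],
       [-1.79947679e-04,  9.50547663e-01,  3.10578666e-01,
        -7.94679370e-02],
       [-6.59122360e-05, -3.10578682e-01,  9.50547673e-01,
        -1.20484764e-01],
       [ 0.00000000e+00,  0.00000000e+00,  0.00000000e+00,
         1.00000000e+00]])}
```

View pics/scene0.png

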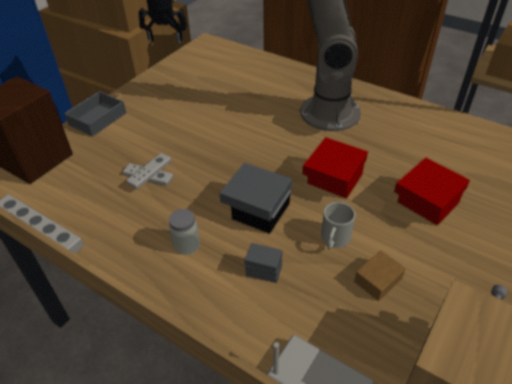

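View pics/top0.png

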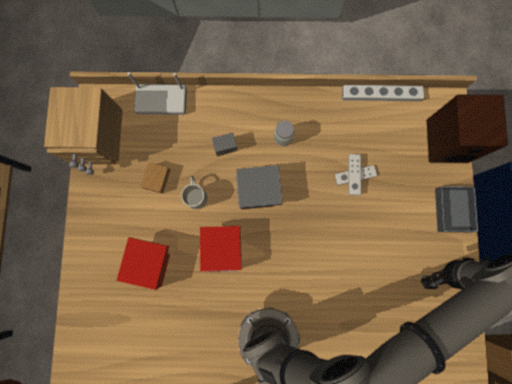

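View pics/wrist0.png

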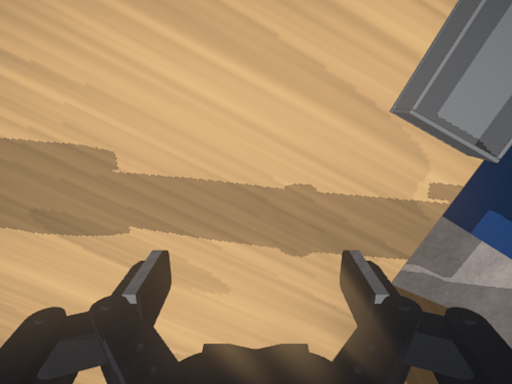

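The grey-covered black base is at top (259,187) and scene (257,195). The red boxes at top (221,248) and (144,263) are the look-alikes. I'll enlarge the base and measure the cover's corners.

```bash
cat > h.py <<'E'
import numpy as np,cv2
from bench import bot
def foc(c): return 192/np.tan(np.radians(c["fovy"]/2))
def pose(c,s=None):
    if "R" in c: return np.array(c["R"]),np.array(c["t"])
    T=np.eye(4);T[:3,:3]=s["ee_rot"];T[:3,3]=s["position"];M=np.linalg.inv(T@c["T_tool_cam"]);return M[:3,:3],M[:3,3]
def ray(c,u,v,z,s=None):
    R,t=pose(c,s);f=foc(c);d=R.T@np.array([(u-c["cx"])/f,(v-c["cy"])/f,1]);o=-R.T@t
    return o+d*(z-o[2])/d[2]
def proj(c,X,s=None):
    R,t=pose(c,s);p=R@np.asarray(X)+t;f=foc(c);return p[:2]/p[2]*f+[c["cx"],c["cy"]]
E
python3 - <<'E'
from h import *
c=bot.camera("top");im=c["color"][:,:,::-1].copy()
a=im[130:240,170:390];a=cv2.resize(a,None,fx=3.6,fy=3.6,interpolation=2);cv2.imwrite("pics/topc.png",a)
d=bot.camera("scene");b=d["color"][100:300,150:400,::-1];cv2.imwrite("pics/scc.png",cv2.resize(b,None,fx=3,fy=3,interpolation=2))
hsv=cv2.cvtColor(im,cv2.COLOR_BGR2HSV)
m=((hsv[:,:,1]<70)).astype(np.uint8)*255
m[:, :]=m
k=np.zeros_like(m);k[155:215,228:292]=m[155:215,228:292]
cs,_=cv2.findContours(k,0,2);q=max(cs,key=cv2.contourArea);r=cv2.minAreaRect(q);print(r)
for p in cv2.boxPoints(r):print(p,ray(c,*p,0.096).round(4))
print("centre",ray(c,*r[0],.096))
for n,(u,v,z) in dict(jar=(284,127,.105),mug=(193,195,.09),cart=(225,142,.066),redR=(220,247,.09),hs=(355,173,.036)).items():print(n,ray(c,u,v,z).round(3))
E
```

```text
((258.3415832519531, 186.4158477783203), (39.70198440551758, 43.58262634277344), 84.2894058227539)
[234.68317 168.8317 ] [0.5826 0.123  0.096 ]
[278.0495  164.49506] [ 0.6001 -0.0275  0.096 ]
[282. 204.] [ 0.462 -0.042  0.096]
[238.63367 208.33664] [0.4448 0.106  0.096 ]
centre [0.52179691 0.03982434 0.096     ]
jar [ 0.733 -0.047  0.105]
mug [0.489 0.265 0.09 ]
cart [0.687 0.163 0.066]
redR [0.313 0.166 0.09 ]
hs [ 0.586 -0.308  0.036]
```

View pics/topc.png

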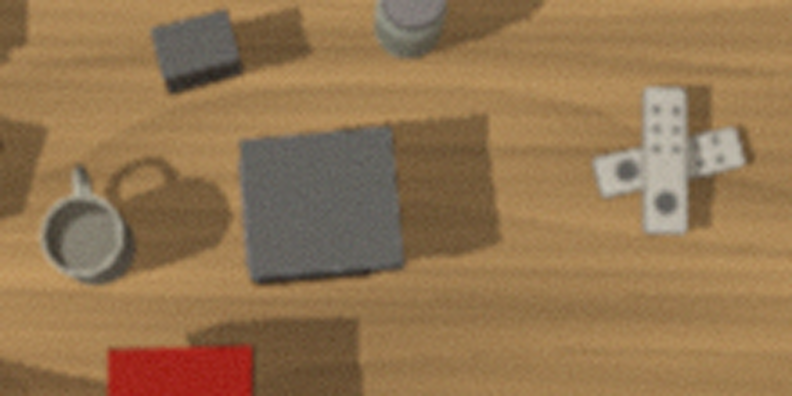

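View pics/scc.png

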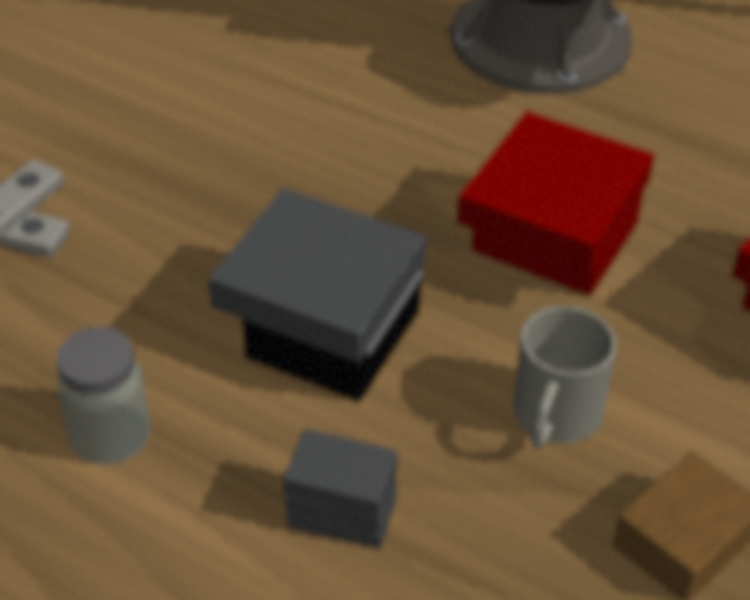

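The crops confirm it. The grey cover juts over the black body on the side facing −y (towards the handsets), and the body is flush at the rear, nearest the mug. The cover's front-edge middle is about (0.531, −0.035) and the hinge about (0.514, 0.114). The opening direction is about (−0.115, 0.993). Next I move to a stand-off in front of the lip with the jaws shut.

arm_command(
  series=[
    [[24,30,0],5.8,0],
    [[24,30,0],5.8,0],
    [[24,30,0],5.8,0],
    [[24,30,0],5.8,0],
    [[24,30,0],5.8,0],
    [[24,30,-10],5.8,0],
    [[24,30,-10],5.8,0],
    [[24,30,-10],5.8,0],
  ],
  squeeze=40,
)

```text
t: 1.25
position: [0.4411, -0.2497, 0.223]
ee_rot: [[0.959, -0.285, 0.0], [-0.285, -0.959, -0.0], [0.0, 0.0, -1.0]]
wrist_force: [0.5, 0.3, -0.9]
gripper_width: 0.0
```

arm_command(
  series=[
    [[24,30,-10],5.8,0],
    [[24,30,-10],5.8,0],
    [[24,30,-10],5.8,0],
    [[24,32,-10],5.2,0],
    [[0,0,0],0,0],
    [[0,0,0],0,0],
  ],
)

```text
t: 2.0
position: [0.5362, -0.1295, 0.1831]
ee_rot: [[0.995, 0.101, -0.001], [0.101, -0.995, -0.001], [-0.001, 0.001, -1.0]]
wrist_force: [0.1, -0.4, 0.0]
gripper_width: -0.002
```

```bash
python3 - <<'E'
from h import *
s=bot.state();print(s['t'],s['position'],s['ee_rot'].round(3),s['wrist_force'],s['joint_pos'].round(1),bot.nose_length,s['gripper_width'])
for n in("scene","top","wrist"):
    c=bot.camera(n);im=c["color"][:,:,::-1]
    if n=="scene": im=cv2.resize(im[100:300,150:400],None,fx=3,fy=3)
    cv2.imwrite(f"pics/{n}1.png",im)
E
```

```text
2.0 [ 0.53615459 -0.12946004  0.18311491] [[ 0.995  0.101 -0.001]
 [ 0.101 -0.995 -0.001]
 [-0.001  0.001 -1.   ]] [ 0.08897311 -0.40617593  0.01244933] [ 29.2  22.6 -23.5  91.9   9.6  67.5   9.5] 0.022 -0.0017022749961566087
```

View pics/scene1.png

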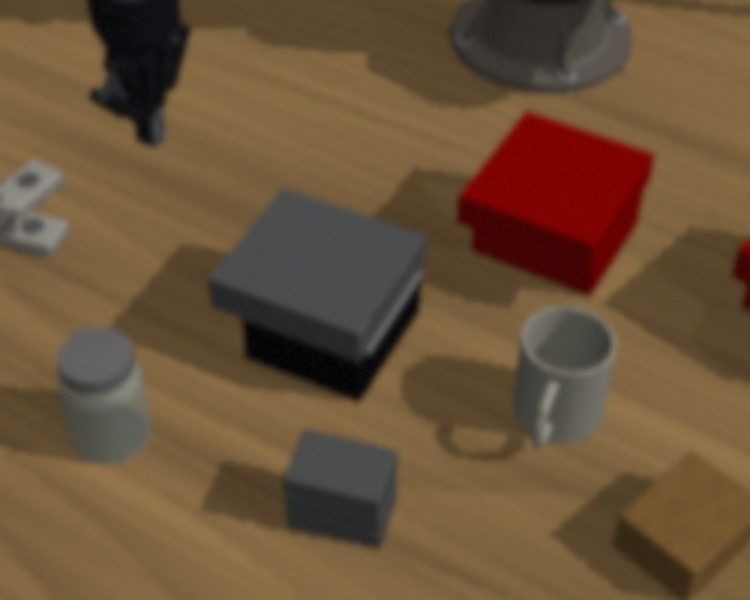

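View pics/wrist1.png

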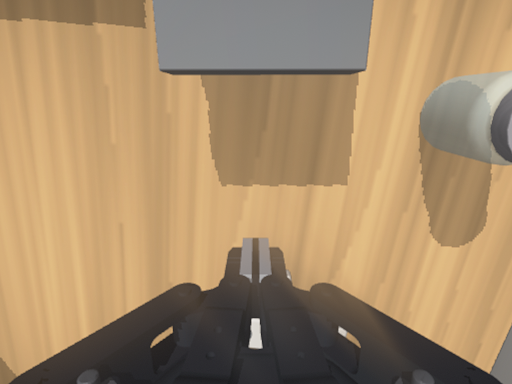

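Wrist view: the cover's front face spans rows 0–72, with its lower edge at row 72 from col 162 to 366. The shut fingertips are at about (256,240). I'll refine the lip from this.

```bash
python3 - <<'E'
from h import *
s=bot.state()
c=bot.camera("wrist");im=c["color"]
for u,v in((162,72),(366,73)):print(ray(c,u,v,.06,s).round(4))
for u,v in((154,0),(373,0)):print(ray(c,u,v,.096,s).round(4))
# fingertip direction check
for z in(.0,.01,.022,.03):print(z,proj(c,s['position']+s['ee_rot']@[0,-.011,z],s),proj(c,s['position']+s['ee_rot']@[0,.011,z],s))
cv2.imwrite("pics/w1c.png",cv2.resize(im[0:300,130:400,::-1],None,fx=2,fy=2,interpolation=2))
E
```

```text
[ 0.4547 -0.0386  0.06  ]
[ 0.6104 -0.0238  0.06  ]
[ 0.4606 -0.      0.096 ]
[0.5936 0.0132 0.096 ]
0.0 [255.58312463 256.2477134 ] [255.55188901 296.50753941]
0.01 [255.5794728  245.96764875] [255.55035142 284.17320199]
0.022 [255.57567508 235.27686677] [255.54874216 271.26387793]
0.03 [255.57343604 228.97386299] [255.54778844 263.61328232]
```

View pics/w1c.png

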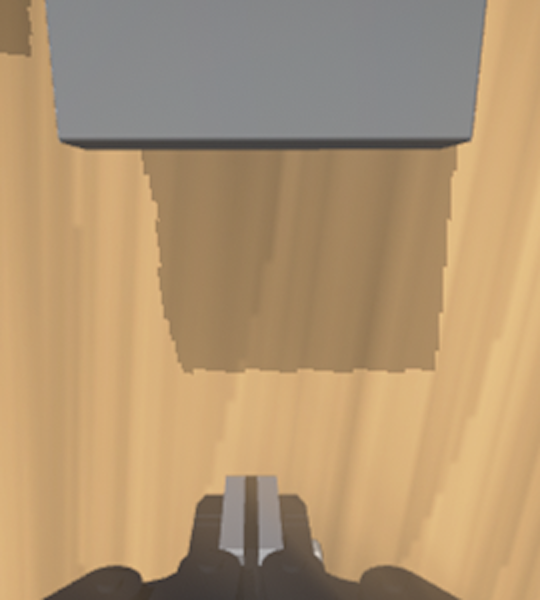

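```bash
python3 - <<'E'
from h import *
s=bot.state()
c=bot.camera("wrist")
a=ray(c,159.5,69.5,.096,s);b=ray(c,366.5,69.5,.096,s);print(a,b,np.linalg.norm(a-b),(a+b)/2)
E
```

```text
[ 0.46395849 -0.03890119  0.096     ] [ 0.59822507 -0.02548299  0.096     ] 0.13493541089660263 [ 0.53109178 -0.03219209  0.096     ]
```

arm_command(
  series=[
    [[2,0,-30],0,0],
    [[2,0,-30],0,0],
    [[0,0,-30],0,0],
    [[0,0,-23],0,0],
    [[-1,20,0],0,0],
    [[-2,30,0],0,0],
    [[-2,20,0],0,0],
    [[0,0,0],0,0],
  ],
)

```text
t: 3.25
position: [0.5363, -0.0549, 0.072]
ee_rot: [[0.994, 0.107, 0.003], [0.107, -0.994, 0.002], [0.003, -0.001, -1.0]]
wrist_force: [-0.3, -0.0, 0.3]
gripper_width: 0.002
```

```bash
python3 - <<'E'
from h import *
s=bot.state();print(s['t'],s['position'],s['wrist_force'])
c=bot.camera("wrist");cv2.imwrite("pics/w2.png",c["color"][:,:,::-1])
c=bot.camera("scene");cv2.imwrite("pics/s2.png",cv2.resize(c["color"][100:300,150:400,::-1],None,fx=3,fy=3))
E
```

```text
3.25 [ 0.53626108 -0.05488778  0.07195351] [-0.29786852 -0.01009677  0.27277323]
```

View pics/w2.png

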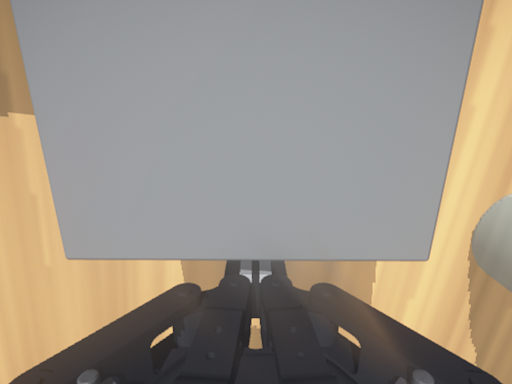

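View pics/s2.png

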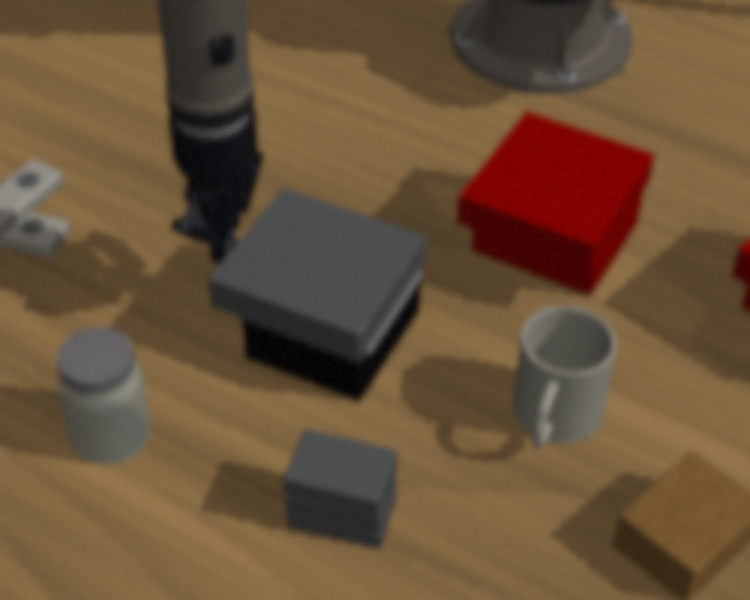

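The shut fingers are just clear of the front face, with the tips about 10 mm below the lip. I'll creep in until contact.

arm_command(
  series=[
    [[0,4,0],0,0],
    [[-1,4,0],0,0],
    [[0,1,0],0,0],
    [[0,1,0],0,0],
    [[0,0,0],0,0],
  ],
)

```text
t: 3.98
position: [0.5346, -0.0487, 0.0703]
ee_rot: [[0.995, 0.102, 0.0], [0.102, -0.995, -0.0], [0.0, 0.0, -1.0]]
wrist_force: [1.1, -0.8, -0.6]
gripper_width: 0.001
```

arm_command(
  series=[
    [[0,2,0],0,0],
    [[0,1,0],0,0],
    [[0,1,0],0,0],
    [[0,0,0],0,0],
  ],
)

```text
t: 4.47
position: [0.5345, -0.0465, 0.0703]
ee_rot: [[0.995, 0.101, -0.0], [0.101, -0.995, -0.002], [-0.0, 0.002, -1.0]]
wrist_force: [0.1, -4.9, 1.0]
gripper_width: -0.002
```

arm_command(
  series=[
    [[0,1,0],0,0],
    [[0,1,0],0,0],
    [[0,0,0],0,0],
  ],
)

```text
t: 4.85
position: [0.5347, -0.0461, 0.0705]
ee_rot: [[0.995, 0.1, 0.0], [0.1, -0.995, -0.004], [-0.0, 0.004, -1.0]]
wrist_force: [-0.6, -7.3, 1.7]
gripper_width: -0.002
```

Contact: 7 N and the base is holding. I'll lift along the arc, using friction to start the cover.

arm_command(
  series=[
    [[0,0,2],0,0],
    [[0,0,2],0,0],
    [[0,0,3],0,0],
    [[0,0,0],0,0],
  ],
)

```text
t: 5.35
position: [0.5346, -0.0443, 0.0776]
ee_rot: [[0.995, 0.101, 0.0], [0.101, -0.995, -0.002], [-0.0, 0.002, -1.0]]
wrist_force: [0.1, -5.3, 1.5]
gripper_width: -0.002
```

```bash
python3 - <<'E'
from h import *
s=bot.state();print(s['t'],s['position'],s['wrist_force'])
c=bot.camera("wrist");cv2.imwrite("pics/w3.png",c["color"][:,:,::-1])
c=bot.camera("scene");cv2.imwrite("pics/s3.png",cv2.resize(c["color"][100:300,150:400,::-1],None,fx=3,fy=3))
E
```

```text
5.35 [ 0.53455866 -0.04426903  0.07756073] [ 0.12398798 -5.31647977  1.46694912]
```

View pics/s3.png

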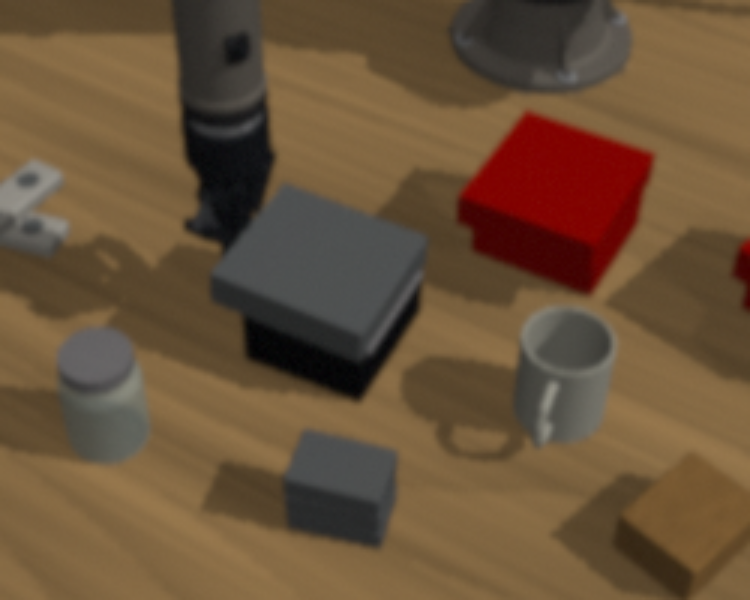

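View pics/w3.png

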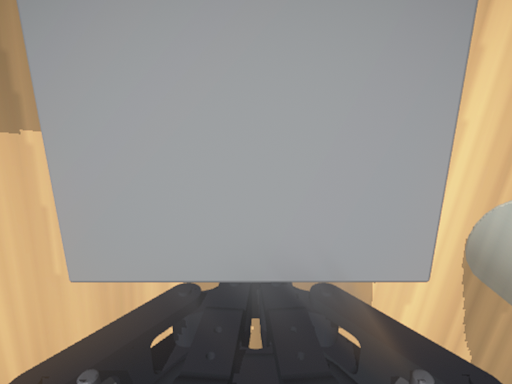

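The base's black body hasn't moved. The cover's front corner has risen slightly (scene crop (285,190)→(285,185)) and its shading has changed, so it is lifting. Continuing.

arm_command(
  series=[
    [[0,0,3],0,0],
    [[0,0,3],0,0],
    [[0,0,3],0,0],
    [[0,0,3],0,0],
    [[0,0,0],0,0],
  ],
)

```text
t: 6.08
position: [0.5344, -0.0421, 0.0895]
ee_rot: [[0.995, 0.103, -0.0], [0.103, -0.995, 0.0], [-0.0, -0.0, -1.0]]
wrist_force: [0.3, -2.8, -0.5]
gripper_width: 0.002
```

```bash
python3 - <<'E'
from h import *
s=bot.state();print(s['t'],s['position'],s['wrist_force'])
c=bot.camera("scene");cv2.imwrite("pics/s4.png",cv2.resize(c["color"][100:300,150:400,::-1],None,fx=3,fy=3))
E
```

```text
6.075 [ 0.53439026 -0.04214207  0.08945714] [ 0.26695763 -2.75926739 -0.54767181]
```

View pics/s4.png

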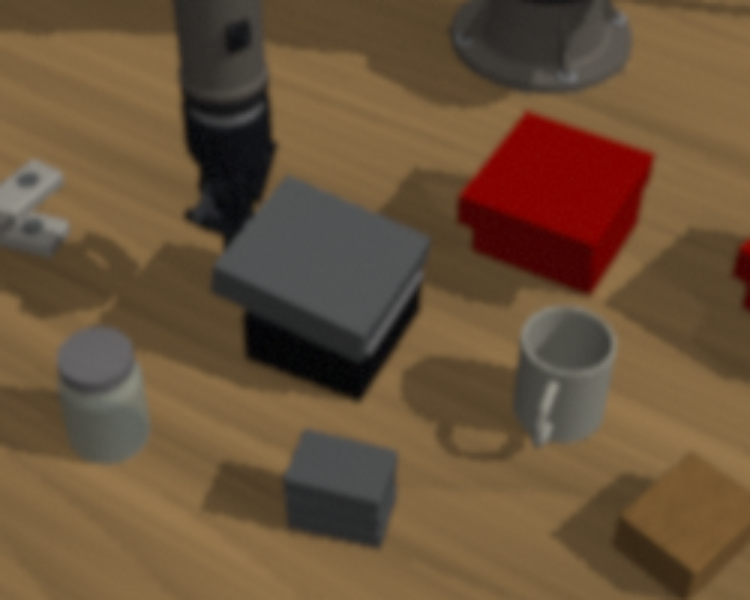

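The cover is opening (about 0.13 rad) and the base is still. I'll keep some preload and follow the arc.

arm_command(
  series=[
    [[0,2,1],0,0],
    [[0,1,3],0,0],
    [[0,1,4],0,0],
    [[0,1,4],0,0],
    [[0,0,0],0,0],
  ],
)

```text
t: 6.75
position: [0.5344, -0.0396, 0.1016]
ee_rot: [[0.995, 0.101, -0.0], [0.101, -0.995, -0.003], [-0.0, 0.003, -1.0]]
wrist_force: [-1.6, -5.6, -0.0]
gripper_width: -0.0
```

```bash
cat > snap.py <<'E'
import sys
from h import *
s=bot.state();print(s['t'],s['position'],s['wrist_force'])
c=bot.camera("scene");cv2.imwrite(f"pics/{sys.argv[1]}.png",cv2.resize(c["color"][100:300,150:400,::-1],None,fx=3,fy=3))
E
python3 snap.py s5
```

```text
6.75 [ 0.5344352  -0.03963399  0.10156886] [-1.58654280e+00 -5.59744897e+00 -1.85028231e-03]
```

View pics/s5.png

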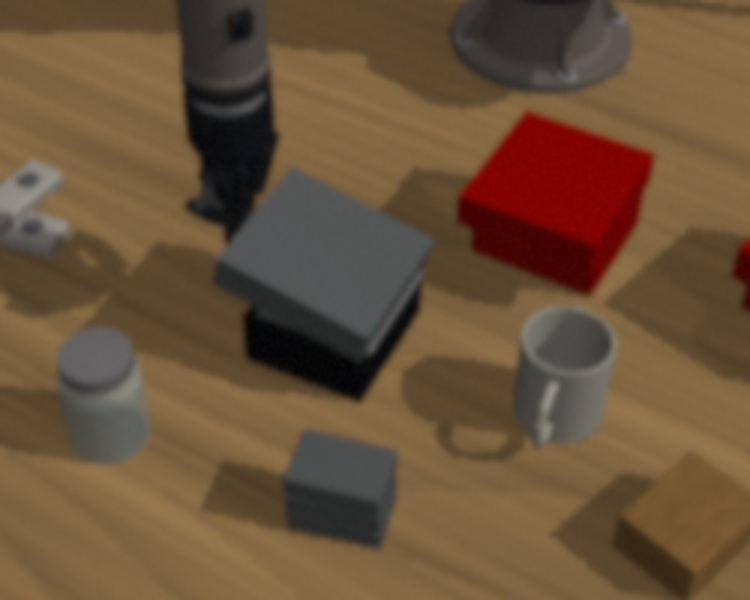

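arm_command(
  series=[
    [[0,1,4],0,0],
    [[0,1,4],0,0],
    [[0,1,4],0,0],
    [[0,2,5],0,0],
    [[0,2,5],0,0],
    [[-1,2,5],0,0],
    [[0,0,0],0,0],
  ],
)

```text
t: 7.68
position: [0.5337, -0.0305, 0.129]
ee_rot: [[0.995, 0.101, 0.001], [0.101, -0.995, -0.003], [0.0, 0.003, -1.0]]
wrist_force: [-0.6, -6.7, 1.1]
gripper_width: -0.0
```

```bash
python3 snap.py s6
```

```text
7.675 [ 0.53366292 -0.03050892  0.12904337] [-0.56340623 -6.72340964  1.10606049]
```

View pics/s6.png

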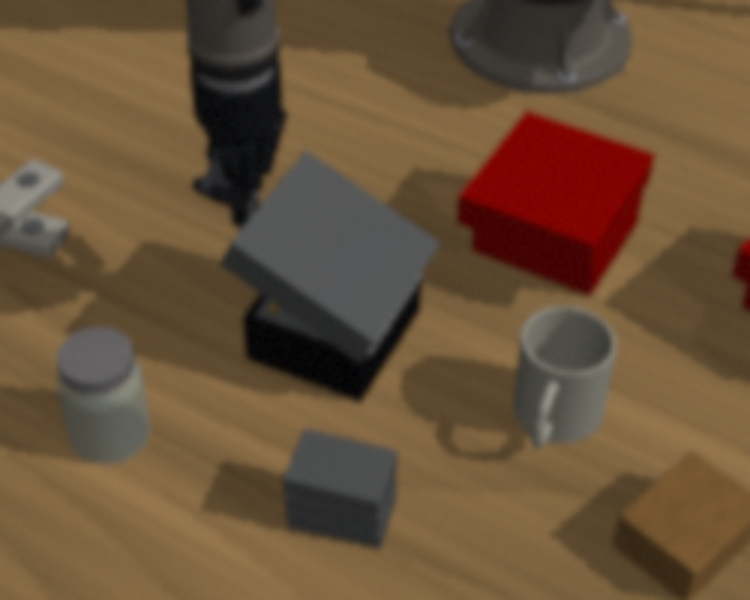

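arm_command(
  series=[
    [[0,2,6],0,0],
    [[0,3,6],0,0],
    [[0,3,5],0,0],
    [[-1,3,5],0,0],
    [[0,3,5],0,0],
    [[-1,4,5],0,0],
    [[0,0,0],0,0],
  ],
)

```text
t: 8.6
position: [0.5324, -0.0094, 0.1612]
ee_rot: [[0.995, 0.103, 0.003], [0.103, -0.995, 0.001], [0.003, -0.001, -1.0]]
wrist_force: [0.4, -3.0, 1.7]
gripper_width: 0.004
```

```bash
python3 snap.py s7
```

```text
8.6 [ 0.53238186 -0.00942217  0.16123715] [ 0.43999966 -3.04845701  1.66223808]
```

View pics/s7.png

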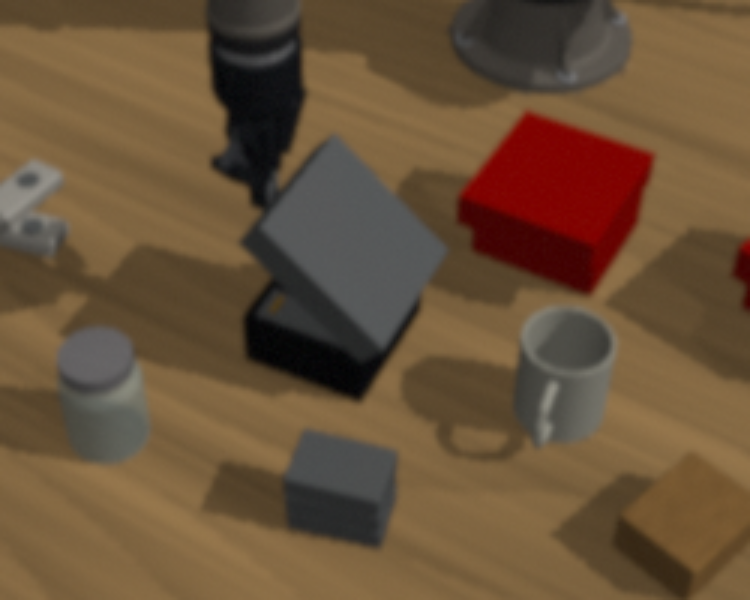

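arm_command(
  series=[
    [[0,5,5],0,0],
    [[-1,6,5],0,0],
    [[0,6,5],0,0],
    [[-1,6,4],0,0],
    [[-1,7,4],0,0],
    [[0,7,4],0,0],
    [[-1,7,3],0,0],
    [[0,0,0],0,0],
  ],
)

```text
t: 9.65
position: [0.5275, 0.0346, 0.1906]
ee_rot: [[0.995, 0.104, 0.0], [0.104, -0.995, 0.001], [0.0, -0.001, -1.0]]
wrist_force: [0.3, -0.4, -0.3]
gripper_width: 0.004
```

```bash
python3 snap.py s8
```

```text
9.65 [0.52749054 0.03463893 0.19056887] [ 0.29771384 -0.40958688 -0.28368694]
```

View pics/s8.png

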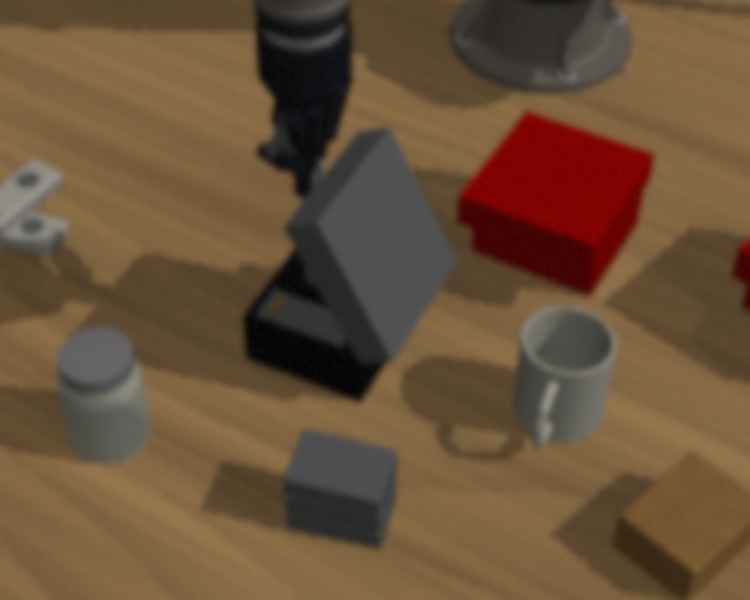

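arm_command(
  series=[
    [[0,5,2],0,0],
    [[-1,5,2],0,0],
    [[0,5,2],0,0],
    [[-1,5,1],0,0],
    [[0,5,1],0,0],
    [[-1,5,0],0,0],
    [[0,5,0],0,0],
    [[0,0,0],0,0],
  ],
)

```text
t: 10.7
position: [0.5244, 0.0691, 0.1983]
ee_rot: [[0.995, 0.103, -0.0], [0.103, -0.995, 0.0], [0.0, -0.0, -1.0]]
wrist_force: [-0.7, 0.2, 0.9]
gripper_width: -0.002
```

```bash
python3 snap.py s9
```

```text
10.7 [0.5244418  0.06906598 0.19828785] [-0.74673376  0.16826676  0.8577933 ]
```

View pics/s9.png

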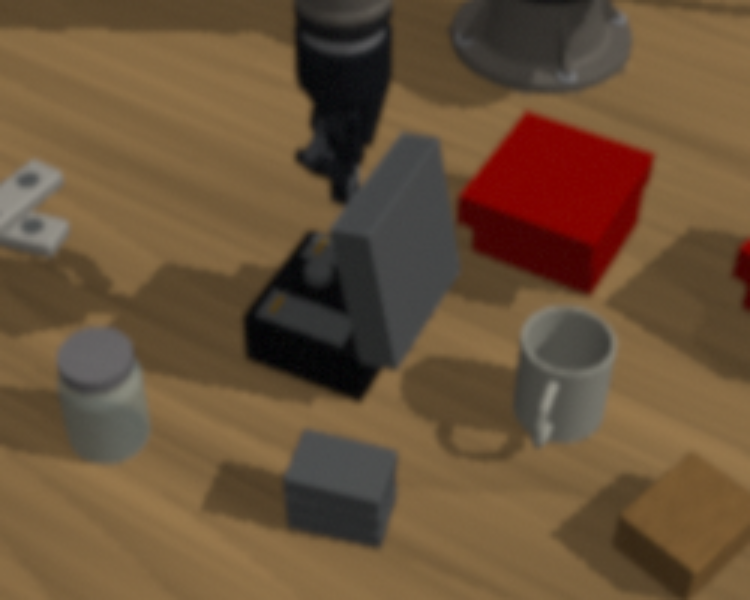

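arm_command(
  series=[
    [[-1,5,0],0,0],
    [[0,5,0],0,0],
    [[-1,5,0],0,0],
    [[0,0,0],0,0],
    [[0,0,0],0,0],
  ],
)

```text
t: 11.38
position: [0.5226, 0.0832, 0.1983]
ee_rot: [[0.995, 0.102, 0.0], [0.102, -0.995, -0.0], [0.0, 0.0, -1.0]]
wrist_force: [-0.0, -0.6, -0.2]
gripper_width: 0.002
```

```bash
python3 snap.py s10
```

```text
11.375 [0.52255369 0.08322945 0.19828847] [-0.00622693 -0.5703865  -0.23725429]
```

View pics/s10.png

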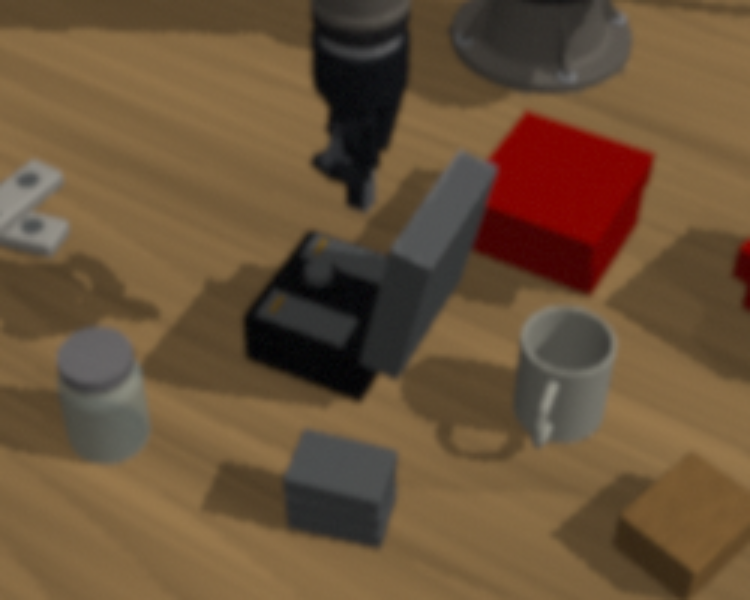

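The cover has fallen fully open and leans back clear of the finger. The button is visible at scene crop (318,270). I'll back off so the wrist camera can see it.

arm_command(
  series=[
    [[1,-10,0],0,0],
    [[2,-20,0],0,0],
    [[3,-30,0],0,0],
    [[3,-30,0],0,0],
    [[2,-20,0],0,0],
    [[1,-10,0],0,0],
    [[0,0,0],0,0],
  ],
)

```text
t: 12.3
position: [0.5345, -0.0376, 0.1982]
ee_rot: [[0.995, 0.1, -0.0], [0.1, -0.995, -0.0], [-0.0, 0.0, -1.0]]
wrist_force: [-0.1, 1.0, -0.1]
gripper_width: -0.001
```

```bash
python3 snap.py s11; python3 - <<'E'
from h import *
s=bot.state();c=bot.camera("wrist");cv2.imwrite("pics/w11.png",c["color"][:,:,::-1])
np.save("s11.npy",np.c_[s['ee_rot'],s['position']])
c=bot.camera("top");cv2.imwrite("pics/t11.png",cv2.resize(c["color"][130:240,170:390,::-1],None,fx=3.6,fy=3.6,interpolation=2))
E
```

```text
12.3 [ 0.53451322 -0.03762121  0.19822846] [-0.08507288  0.97573275 -0.05030653]
```

View pics/w11.png

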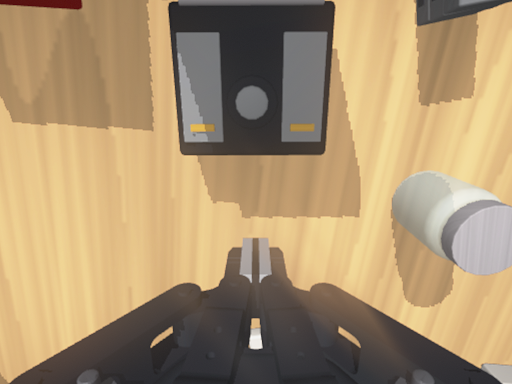

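View pics/t11.png

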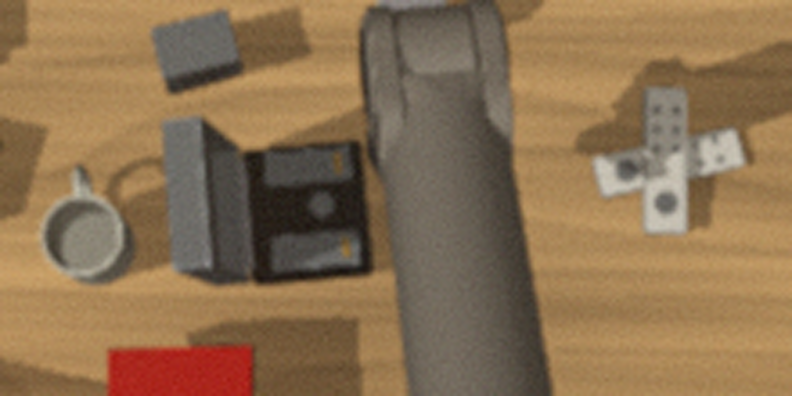

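```bash
python3 - <<'E'
from h import *
a=np.load("s11.npy");s=dict(ee_rot=a[:,:3],position=a[:,3])
w=cv2.imread("pics/w11.png");g=cv2.cvtColor(w,6)
m=np.zeros_like(g);m[76:130,226:280]=(g[76:130,226:280]>75)*255
cs,_=cv2.findContours(m,0,2);q=max(cs,key=cv2.contourArea);e=cv2.fitEllipse(q);print("wrist",e)
c=bot.camera("wrist")
for z in(.06,.065,.07,.075,.08):print(z,ray(c,*e[0],z,s).round(4), np.linalg.norm(ray(c,e[0][0]-17,e[0][1],z,s)-ray(c,e[0][0]+17,e[0][1],z,s)).round(4))
print("front corners",ray(c,183,155,.06,s),ray(c,325,154,.06,s))
S=bot.camera("scene");im=S["color"][:,:,::-1]
cv2.imwrite("pics/s11z.png",cv2.resize(im[160:240,220:320],None,fx=8,fy=8,interpolation=2))
for z in(.06,.065,.07,.075,.08):print(z,proj(S,ray(c,*e[0],z,s)), (proj(S,ray(c,*e[0],z,s))-[220,160])*8)
E
```

```text
wrist ((251.32907104492188, 102.13086700439453), (31.94924545288086, 33.04354476928711), 177.62020874023438)
0.06 [0.523  0.0405 0.06  ] 0.0285
0.065 [0.523  0.0406 0.065 ] 0.0279
0.07 [0.5231 0.0406 0.07  ] 0.0274
0.075 [0.5232 0.0407 0.075 ] 0.0268
0.08 [0.5232 0.0407 0.08  ] 0.0263
front corners [ 0.46721647 -0.01006377  0.06      ] [0.5920023  0.00370667 0.06      ]
0.06 [256.39980181 194.14397531] [291.19841444 273.15180245]
0.065 [256.36847715 192.86399233] [290.94781719 262.91193863]
0.07 [256.33697821 191.57688782] [290.69582567 252.61510255]
0.075 [256.30530353 190.28260218] [290.44242822 242.26081742]
0.08 [256.27345163 188.98107514] [290.18761303 231.8486011 ]
```

View pics/s11z.png

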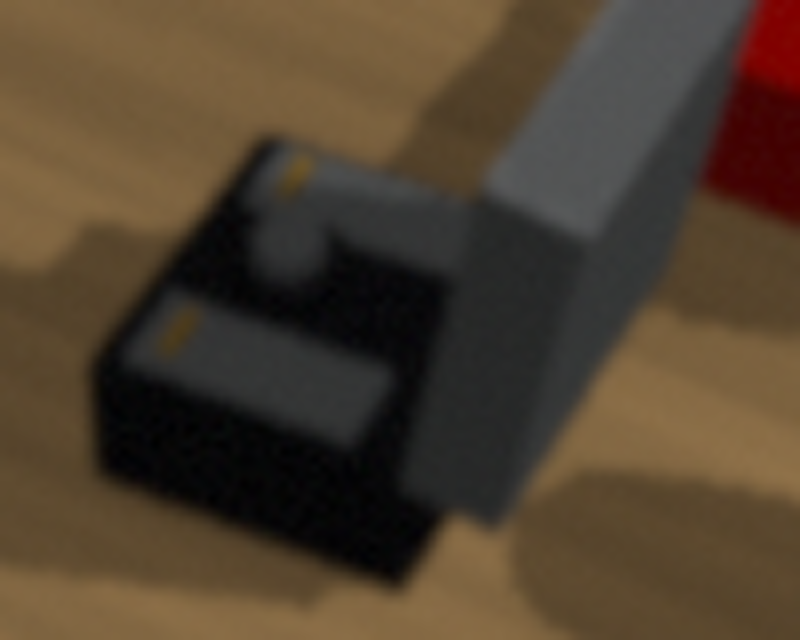

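The button top is about (0.523, 0.041, 0.075), between two pads 50 mm apart. The base's front edge is within 2 mm of where it was. I'll turn 90° so the camera side stays away from the open cover, then move above the button.

arm_command(
  series=[
    [[0,0,0],-10,0],
    [[0,0,0],-10,0],
    [[0,0,0],-10,0],
    [[0,5,0],-10,0],
    [[-2,15,0],-10,0],
    [[-2,15,0],-10,0],
    [[-3,15,0],-10,0],
    [[-2,15,0],-10,0],
  ],
)

```text
t: 13.55
position: [0.5253, 0.0298, 0.1984]
ee_rot: [[0.269, -0.963, -0.0], [-0.963, -0.269, 0.0], [-0.0, -0.0, -1.0]]
wrist_force: [0.4, 0.5, -0.4]
gripper_width: 0.001
```

arm_command(
  series=[
    [[-2,13,0],-10,0],
    [[0,0,-30],0,0],
    [[0,0,-30],0,0],
    [[0,0,-25],0,0],
    [[0,0,0],0,0],
    [[0,0,0],0,0],
  ],
)

```text
t: 14.3
position: [0.5243, 0.042, 0.1143]
ee_rot: [[0.103, -0.995, 0.002], [-0.995, -0.103, 0.0], [-0.0, -0.002, -1.0]]
wrist_force: [1.4, -0.3, -0.1]
gripper_width: 0.002
```

```bash
python3 snap.py s12; python3 - <<'E'
from h import *
c=bot.camera("wrist");cv2.imwrite("pics/w12.png",c["color"][:,:,::-1])
E
```

```text
14.3 [0.52428416 0.04195651 0.11431734] [ 1.35098832 -0.2680597  -0.05789658]
```

View pics/s12.png

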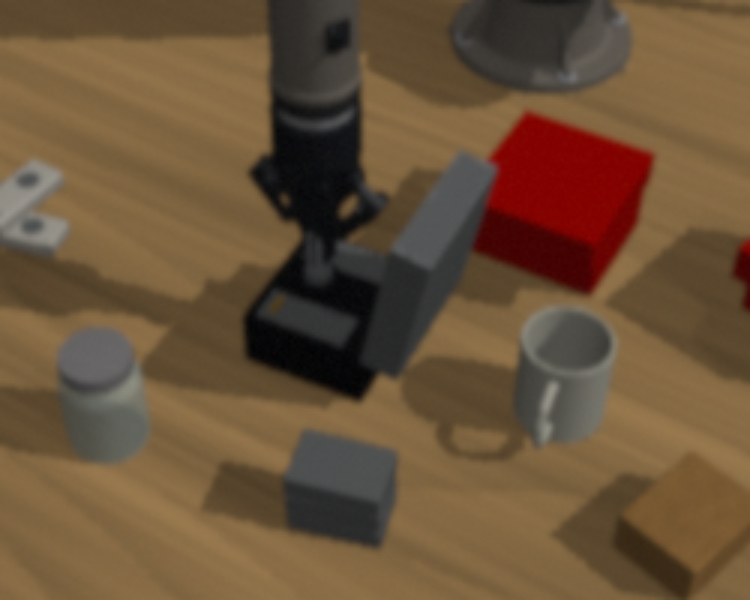

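View pics/w12.png

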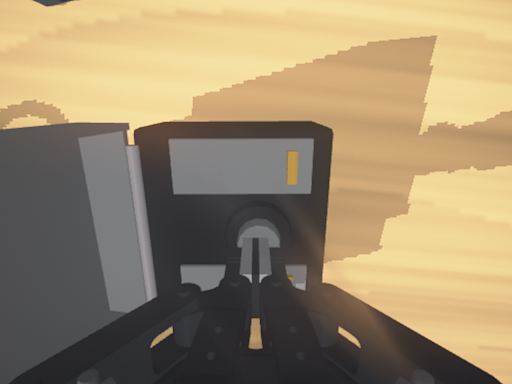

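The fingertip (wrist ~(256,240)) sits over the button (258,233), and the knuckles are clear of the cover. Pressing down.

arm_command(
  series=[
    [[0,0,-8],0,0],
    [[0,0,-5],0,0],
    [[0,0,-2],0,0],
    [[0,0,-2],0,0],
    [[0,0,0],0,0],
  ],
)

```text
t: 15.02
position: [0.5241, 0.0414, 0.098]
ee_rot: [[0.102, -0.995, 0.001], [-0.995, -0.102, -0.0], [0.0, -0.001, -1.0]]
wrist_force: [-2.4, -0.3, 11.0]
gripper_width: 0.001
```

arm_command(
  series=[
    [[0,0,-2],0,0],
    [[0,0,-2],0,0],
    [[0,0,-1],0,0],
    [[0,0,0],0,0],
  ],
)

```text
t: 15.52
position: [0.5243, 0.0414, 0.0975]
ee_rot: [[0.102, -0.995, 0.003], [-0.995, -0.102, -0.001], [0.001, -0.002, -1.0]]
wrist_force: [-11.7, -1.5, 35.4]
gripper_width: -0.003
```

At 11 N the tip had already stopped. At 35 N it moved only 0.5 mm more, so it is on the hard stop. Releasing upwards in small steps to read force against height.

arm_command(
  series=[
    [[0,0,0],0,0],
    [[0,0,5],0,0],
    [[0,0,0],0,0],
  ],
)

```text
t: 15.9
position: [0.5242, 0.0414, 0.098]
ee_rot: [[0.102, -0.995, 0.002], [-0.995, -0.102, -0.0], [0.0, -0.002, -1.0]]
wrist_force: [-2.7, 0.2, 11.8]
gripper_width: -0.003
```

arm_command(
  series=[
    [[0,0,3],0,0],
    [[0,0,0],0,0],
  ],
)

```text
t: 16.15
position: [0.5241, 0.0414, 0.0999]
ee_rot: [[0.102, -0.995, 0.002], [-0.995, -0.102, 0.0], [0.0, -0.002, -1.0]]
wrist_force: [-0.1, -0.1, 3.8]
gripper_width: -0.001
```

arm_command(
  series=[
    [[0,0,3],0,0],
    [[0,0,0],0,0],
  ],
)

```text
t: 16.4
position: [0.5241, 0.0414, 0.1024]
ee_rot: [[0.102, -0.995, 0.001], [-0.995, -0.102, 0.0], [-0.0, -0.001, -1.0]]
wrist_force: [1.6, 0.3, 2.1]
gripper_width: 0.0
```

arm_command(
  series=[
    [[0,0,3],0,0],
    [[0,0,0],0,0],
  ],
)

```text
t: 16.65
position: [0.5224, 0.0412, 0.1046]
ee_rot: [[0.102, -0.995, -0.003], [-0.995, -0.102, -0.0], [0.0, 0.003, -1.0]]
wrist_force: [-0.4, -0.6, 0.3]
gripper_width: 0.001
```

The force fell from 3.8 N to 0 over about 6 mm, which matches the spring's full stroke and return. Retreating up and away.

arm_command(
  series=[
    [[0,0,15],0,0],
    [[0,0,30],0,0],
    [[0,0,40],0,0],
    [[2,-30,30],0,0],
    [[3,-40,20],0,0],
    [[3,-40,0],0,0],
    [[3,-40,0],0,0],
    [[0,-30,0],0,0],
  ],
)

```text
t: 17.65
position: [0.5341, -0.1409, 0.2411]
ee_rot: [[0.1, -0.995, 0.0], [-0.995, -0.1, -0.001], [0.001, -0.0, -1.0]]
wrist_force: [-1.1, 0.0, -1.4]
gripper_width: 0.002
```

arm_command(
  series=[
    [[0,0,0],0,0],
    [[0,0,0],0,0],
    [[0,0,0],0,0],
    [[0,0,0],0,0],
  ],
)

```text
t: 18.15
position: [0.5347, -0.1372, 0.2404]
ee_rot: [[0.105, -0.995, -0.0], [-0.995, -0.105, 0.0], [-0.0, -0.0, -1.0]]
wrist_force: [-1.0, -0.6, -0.7]
gripper_width: 0.001
```

```bash
python3 - <<'E'
from h import *
s=bot.state();print(s['t'],s['position'],s['wrist_force'])
for n in("scene","top"):
    c=bot.camera(n);cv2.imwrite(f"pics/{n}F.png",c["color"][:,:,::-1])
a=cv2.imread("pics/scene0.png");b=cv2.imread("pics/sceneF.png")
x=np.hstack([i[140:300,200:330] for i in(a,b)]);cv2.imwrite("pics/cmp.png",cv2.resize(x,None,fx=3,fy=3,interpolation=2))
E
```

```text
18.15 [ 0.53466522 -0.1372141   0.24042394] [-1.02179266 -0.64230746 -0.72957747]
```

View pics/cmp.png

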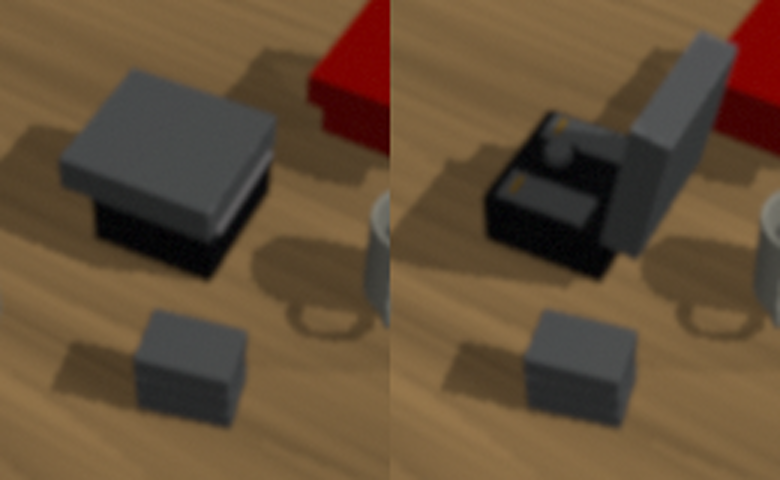

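View pics/topF.png

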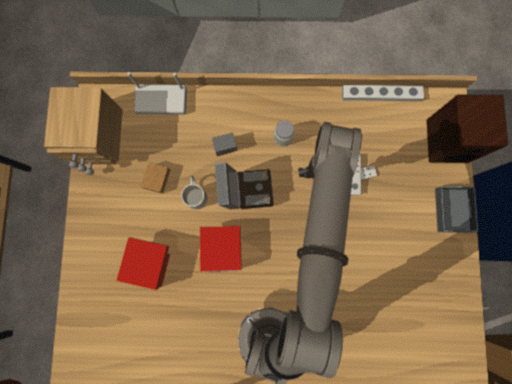

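In the before/after crop, the base's bottom corner is at (208,278) before and about (210,278) after, which is under one camera pixel. The cover stands open, the button is up, and the pile, mug, jar and red boxes look unmoved.

```bash
python3 -c "
from bench import bot
print(bot.job_done(),bot.state()['t'])"
```

```text
the job is handed in; nothing more can be done
the job is handed in; nothing more can be done
```

The charging base is awake: the cover is leaning back open on its own weight, and the button was pressed fully and released. I handed the job in at about 18 s of the 48 s allowed.

- **Cover:** the tool could only point straight down, so no fingertip could hook flat under the lip. I put the shut fingertips against the front edge with their tips about 10 mm below it. A push of about 7 N or less, plus friction, started the cover. I then followed its arc until it fell open to its stop and moved clear.
- **Button:** I pressed to a hard stop, with a peak reading of 35 N at the wrist. That was more than the roughly 5 N needed, but under the 40 N limit, which the rules set for the arm and gripper body. On release the force fell to zero over about 6 mm, which fits the full stroke and the button springing back.
- **Last checks:** the final pictures show the cover open, the button up and the arm clear. The base moved less than one pixel in the scene view, about 1–2 mm at most. The cartridge pile, mug, jar, carton and red boxes look unmoved. The arm partly hid the handsets in the last top view, but it stayed well above them and never touched them.

No check failed. One estimate was off: I placed the button top at 0.075 m, and contact showed it at about 0.082 m.

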